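# Turn a wax block face-down onto the cold plate with the flipper

## Robot

A 6-joint arm with a two-finger parallel gripper is mounted at the origin on a cart in front of the work surface, level with it; the furniture and walls round the work are solid. World frame = base frame: x ahead of the robot, y to its left, z up, the work surface at z = 0. Lengths are in m, angles in degrees, forces in N, time in s.
With the tool pointing down it reaches from about 0.4 to 0.825 m from the base axis. Payload 7 kg.
Tool frame: the origin (TCP) lies midway between the tips of the shut fingers; the grasp point (between the pads) lies r.grip_depth behind it (r.grip_depth is the distance from the TCP to the grasp point, in m); z points along the fingers, y is the line along which they close (so a half turn about z gives the same grasp; the last joint's range is limited). The gripper opens to 88 mm and grips with 3 to 60 N. Pads are 19 mm wide; open, the fingers measure 130 mm over their backs; the gripper's body (78 mm by 193 mm) begins 47 mm behind the grasp point.
Start: joints at [84.689, 20.546, 0.682, 0, -70.136, -16.507], TCP at [0.251, 0.627, 0.193] pointing down, gripper open.
Joint ranges: [-176.03, 176.03], [-82.01, 121.73], [-58.28, 71.71], [-173.87, 95.51], [-174.79, -0.11], [-173.66, 173.66]. Speed limits (degrees/s): [136.94, 136.94, 172.46, 180, 180, 180].

## Interface

Orientations are given as [roll, pitch, yaw] about the fixed x, y, z axes, in that order (R = Rz(yaw) Ry(pitch) Rx(roll)).
In Python, from plant import r gives the robot as it stands.
- The arm moves only by the tool jog_arm, called as name(argument=value, ...), one argument or row to a line, values as JSON. Schema: {"type":"object","properties":{"moves":{"type":"array","items":{"type":"number"},"minItems":6,"maxItems":72},"jaw":{"type":"number"},"grip_force":{"type":"number"},"only":{"type":"string"},"quiet":{"type":"boolean"},"lines":{"type":"string"}},"required":["moves"],"additionalProperties":false}. moves is one flat list of numbers that holds 1 to 12 rows one after another, with no inner brackets; each row has 6 numbers: dx, dy, dz in normalised numbers (1 is 40 cm), then a rotation vector rx, ry, rz in shares of 90 degrees (1.0 is 90 degrees); each row is the pose to reach, as a shift and turn from the pose commanded when the call began, along the tool's axes at that moment; what a row does not reach only later rows make up. A row lasts 1/12 s, in which the tool goes at most 0.0417 m and 7.16 degrees, less where a joint would pass 70% of its speed; a pose out of reach is approached as far as the arm can. jaw is the finger opening in m, set as the call begins (left out keeps the last). The fingers move at their own pace and stop on an object; grip_force is the grip in N (left out, the last holds). Time passes only in rows, so rows that do not move let the fingers close. The tool returns the time, the measured TCP pose, the force, the opening and the grip force at its end. only (a regular expression) keeps the lines of the reply that match it, lines (a string "A,B") keeps lines A to B, and quiet returns only ok. No shift or turn number may pass 1 either way. Input that does not fit is refused with a message, and nothing moves.
- r.get_state(): the state, without advancing time (a new reading comes with each control period).
- r.capture(name): name is "side" or "top" or "wrist"; returns a dict with "frame" (420x560x3 uint8, red, green, blue), "z_map" (420x560 float32, m along the optical axis (not along the pixel's ray), 0 where there is no reading), "fx", "fy", "cx", "cy" (pixels), "D" ([k1, k2, p1, p2, k3] as OpenCV has them; the pictures are not rectified), "cam_to_world" (4x4, takes a point from camera to world coordinates). Camera axes: x right, y down, z forward; pixel columns grow to the right and rows downward; lengths in m; the calibration is good to about 2 mm. A picture is of the moment at which its call begins.
- r.close_job(): hands the job in; it is judged then, once.
The state is a dict: "time_s": time; "joints": joint angles; "qd": joint speeds; "joint_torque": joint torques, N m; "tcp_pos": TCP position; "eef_rot": TCP orientation; "contact_force": force on the tool from outside, world axes, zero at the start; "moment": the same for the moment, N m; "gripper_width": finger opening in m; "gripper_force": force on a finger pad.
Only numpy, scipy, OpenCV 4.12 (cv2) and the standard library are available. Lean on these libraries where they do the work, as an engineer would, in place of code of your own. Each camera call takes 0.05 s, during which the arm holds its last target. There are 200 camera calls.

## Task

Chill the large wax block for cutting: lift it by the white cassette under it without touching the wax, seat it wax face up and fully down in the pocket of the hinged flipper plate, and swing the flipper gently all the way over by its handle pin so that the block drops wax face down into the nest on the cold plate. Then swing the empty flipper gently back down to its rest, leaving the block flat and square in the nest. Do not disturb the lens tissue booklet and the two stain bottles.

Things in the scene. Friction and masses are not known exactly. Their poses are not given: they have to be found in the camera images.
- cassette: White cassette 74 x 52 x 9 mm (x, y, z) with a cream wax block on its +z face, about 60 g, starts lying on the table wax up. Origin: centre of its underside; cassette z 0 to 9 mm, wax z 9 to 16 mm. The wax stands 4 mm inside the 52 mm wide sides, so fingers closing along y on the lowest 9 mm clear it. One short end is bevelled underneath; either end may face the robot in the pocket.
- wax: The cream wax block fixed on the cassette, not to be touched by the fingers: 64 x 44 x 7 mm (x, y, z), face 61 x 41 mm with pinkish tissue showing. Origin: centre of its root, 9 mm above the cassette's origin.
- pocket_center (a point): Centre of the flipper pocket's floor, 21 mm above the table at rest. x along the hinge, y away from the hinge, z out of the pocket. Pocket 76.6 x 55.5 mm (x, y) at the floor, walls 12.5 mm high, slightly flared. Both long walls have a 40 mm finger gap in the middle, down to the floor; behind the hinge-side gap 28 mm is free for a finger. A seated block has its origin here, its x along this x.
- flipper (a joint): Hinge of the flipper plate: 0 = lying open at rest, pocket up; pi = swung over, pocket down on the cold plate nest. Turns about +x of the station. Stiff friction hinge (0.13 N m): it stays wherever it is left. The block lies loose in the pocket; past upright it slides out towards the nest and the closing plate lays it flat.
- flipper_hinge (a point): Point on the hinge axis at mid-length, 34 mm above the table, fixed, with the station's axes: x along the hinge (away from the robot), y towards the flipper's rest side, z up; the cold plate is on the -y side. Grey base plate 112 x 198 mm (x, y) centred below. Hinge brackets at x = 27 to 51 mm either side reach 40 mm above the table.
- handle_pin (a point): Middle of the flipper's handle: a round steel pin 10 mm thick, 46 mm long, parallel to the hinge, sticking out of the flipper towards the robot; 66 mm from the hinge axis, 80 mm before mid-hinge, 34 mm above the table at 0 and at pi (100 mm upright). Fingers pointing down can pinch it across (station y) and follow the half circle, the pin turning between them. 24 mm free to the base plate.
- nest_center (a point): Centre of the cold plate's surface in the nest, 29 mm above the table, with the station's axes; 43.5 mm from the hinge axis on its -y side. The nest takes the wax: grey walls 4.5 mm high, 69 x 49.5 mm inside. A block lying there wax down has its origin (now on top) 16 mm above this point.
- lens_tissue_book: Green booklet of lens tissue, 66 x 102 x 7 mm, flat on the table; leave alone. Origin at its underside.
- stain_a: Small dropper bottle with a red cap, 37 x 35 x 98 mm, standing behind the station; leave alone. Origin at its underside.
- stain_b: Small dropper bottle with a blue cap, 37 x 35 x 98 mm, standing behind the station; leave alone. Origin at its underside.

How it is judged (in metres and radians):
On the way, in this order (a step that is already met when the one before it is completed fails the run):
1. the block sits wax up, fully down in the flipper's pocket, let go, the flipper at its rest (x of cassette in the frame of pocket_center between -0.004 and 0.004 m and y of cassette in the frame of pocket_center between -0.004 and 0.004 m and z of cassette in the frame of pocket_center between -0.002 and 0.002 m and angle between cassette's own z axis and vertical below 0.05 rad and value of joint flipper below 0.1 rad and contact force between the fingers and cassette below 0.2 N), for 0.2 s.
2. the flipper is swung right over and the block lies wax down in the nest under it (x of cassette in the frame of nest_center between -0.005 and 0.005 m and y of cassette in the frame of nest_center between -0.005 and 0.005 m and z of cassette in the frame of nest_center below 0.0175 m and angle between cassette's own z axis and vertical above 3.07 rad and angle between the x axis of cassette and the x axis of nest_center, either way round below 0.1 rad and value of joint flipper above 3.05 rad), for 0.2 s.
At the end, for the whole second after the job is handed in: Block wax down in the nest: origin within 5 mm of the nest centre along and across, at most 17.5 mm above the cold plate, flat (0.07 rad) and square (0.1 rad), at rest; flipper back at its rest (under 0.08 rad) (x of cassette in the frame of nest_center between -0.005 and 0.005 m and y of cassette in the frame of nest_center between -0.005 and 0.005 m and z of cassette in the frame of nest_center below 0.0175 m and angle between cassette's own z axis and vertical above 3.07 rad and angle between the x axis of cassette and the x axis of nest_center, either way round below 0.1 rad and value of joint flipper below 0.08 rad and linear speed of cassette below 0.01 m/s); the robot touches nothing.
It fails at once if the fingers touch the wax (contact force between the fingers and wax above 0.5 N).
It fails at once if the flipper is flung or slammed (over 4 rad/s) (velocity of joint flipper above 4 rad/s or velocity of joint flipper below -4 rad/s).
It fails at once if the lens tissue booklet is disturbed (moved over 20 mm) (distance of lens_tissue_book from where it was at the start of the episode above 0.02 m).
It fails at once if the red-capped bottle is disturbed (moved over 20 mm) (distance of stain_a from where it was at the start of the episode above 0.02 m).
It fails at once if the blue-capped bottle is disturbed (moved over 20 mm) (distance of stain_b from where it was at the start of the episode above 0.02 m).
It also fails if it takes over 72 s, if anything falls off the work surface, if the arm or the gripper's body presses on something with over 40 N, if the wrist force passes 120 N, or if a joint passes its speed limit or range.

## Working session

There is one attempt and no reset: what is moved stays moved. The work goes in short steps, Python scripts to look and compute and a tool call to move; the robot and the scene stay as the last step left them, time stands still between calls to the robot, and variables do not carry over. Pictures are saved under pics/ and viewed, at most 10 in all, crops included, and the job is handed in when it is done.

```bash
ls; mkdir -p pics; python3 - <<'E'
from plant import r
import cv2,numpy as np,pickle
print(r.get_state(), r.grip_depth)
ims=[]
for n in ("top","side","wrist"):
    c=r.capture(n); pickle.dump(c,open(f"pics/{n}0.pkl","wb")); cv2.imwrite(f"pics/{n}0.png",c["frame"][:,:,::-1]); print(n,c["fx"],c["cx"],c["D"],np.round(c["cam_to_world"],3).tolist(), (c["z_map"]>0).mean())
E
```

```text
pics
plant.py
{'time_s': 0.0, 'joints': array([ 8.46879304e+01,  2.05913849e+01,  6.32766407e-01, -2.09667795e-02,
       -7.01350527e+01, -1.65067285e+01]), 'qd': array([ 0.01776617, -0.05258256, -0.02869358, -0.05206737,  0.01137793,
       -0.04865302]), 'joint_torque': array([ 5.12811657e-04, -5.82718241e+01,  2.93053436e+01,  6.99672773e+00,
        6.93808499e-03, -1.57439986e-04]), 'tcp_pos': array([0.25070164, 0.62612158, 0.19221298]), 'eef_rot': array([ 1.79904589e+02, -7.71967001e-03, -2.18259324e+01]), 'contact_force': array([-0.81371498, -0.74351769,  0.04368045]), 'moment': array([ 0.05090725,  0.0136059 , -0.0145826 ]), 'gripper_force': 0.0, 'gripper_width': 0.08762068913779973} 0.0188
top 438.86287364556995 286.01175963942944 [-0.11394396  0.          0.          0.          0.        ] [[0.027, -0.995, 0.093, 0.528], [-1.0, -0.027, 0.003, 0.042], [-0.0, -0.093, -0.996, 1.111], [0.0, 0.0, 0.0, 1.0]] 0.995625
side 450.88551383263035 276.13729211399436 [-0.01111408  0.          0.          0.          0.        ] [[1.0, -0.021, 0.021, 0.597], [-0.029, -0.538, 0.842, -0.807], [-0.006, -0.842, -0.539, 0.588], [0.0, 0.0, 0.0, 1.0]] 0.9932865646258503
wrist 329.0919084065458 272.47504222882293 [0.0088666 0.        0.        0.        0.       ] [[-0.372, -0.899, -0.231, 0.313], [-0.928, 0.36, 0.091, 0.601], [0.001, 0.249, -0.969, 0.383], [0.0, 0.0, 0.0, 1.0]] 0.976875
```

View pics/top0.png

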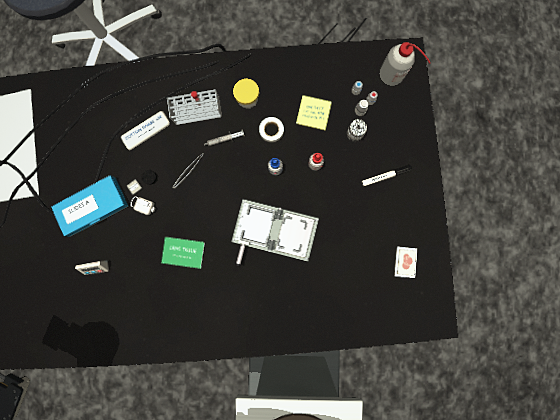

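View pics/side0.png

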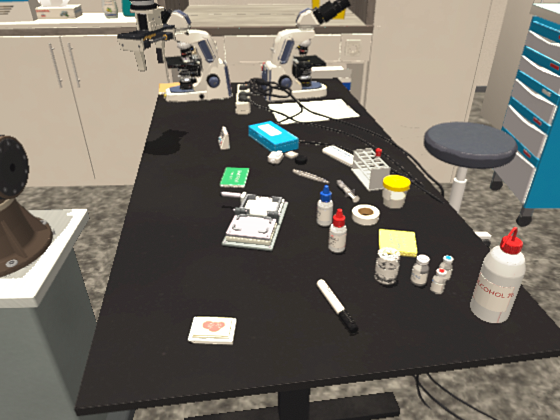

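The top view shows the cassette with wax at about (405,263). The station is at (276,230), with its pin at (240,253) and the flipper on the left (+y). The booklet is at (183,252) and the bottles at (275,165) and (316,160). The side view agrees, with the cassette at (213,330) and the station at (257,220).

```bash
cat > h.py <<'E'
import numpy as np,cv2,pickle
from plant import r
def K(c): return np.array([[c["fx"],0,c["cx"]],[0,c["fy"],c["cy"]],[0,0,1.]])
def rays(c,uv):
    p=cv2.undistortPoints(np.float64(uv).reshape(-1,1,2),K(c),np.array(c["D"])).reshape(-1,2)
    d=np.c_[p,np.ones(len(p))]@c["cam_to_world"][:3,:3].T
    return c["cam_to_world"][:3,3],d
def plane(c,uv,z):
    o,d=rays(c,uv); return o+d*((z-o[2])/d[:,2])[:,None]
def depth(c,mask=None):   # world points of all pixels (H,W,3)
    v,u=np.mgrid[:420,:560]; o,d=rays(c,np.c_[u.ravel(),v.ravel()])
    return (o+d*c["z_map"].reshape(-1,1)).reshape(420,560,3)
def tri(c1,a,c2,b):
    o1,d1=rays(c1,[a]);o2,d2=rays(c2,[b]);d1=d1[0];d2=d2[0]
    s=np.linalg.lstsq(np.c_[d1,-d2],o2-o1,rcond=None)[0]
    p,q=o1+s[0]*d1,o2+s[1]*d2
    return (p+q)/2,np.linalg.norm(p-q)
def shot(n,name):
    c=r.capture(n);pickle.dump(c,open(f"pics/{name}.pkl","wb"));cv2.imwrite(f"pics/{name}.png",c["frame"][:,:,::-1]);return c
def load(name): return pickle.load(open(f"pics/{name}.pkl","rb"))
def tool(dw,s=None):      # world shift -> tool axes
    from scipy.spatial.transform import Rotation as R
    s=s or r.get_state(); return R.from_euler('xyz',s["eef_rot"],degrees=True).inv().apply(dw)
E
python3 - <<'E'
from h import *
for n,roi in (("top0",(385,235,430,290)),("side0",(180,308,245,352))):
    c=load(n);x0,y0,x1,y1=roi
    m=np.zeros((420,560),np.uint8); m[y0:y1,x0:x1]=(c["frame"][y0:y1,x0:x1].min(2)>100)*255
    k=max(cv2.findContours(m,0,2)[0],key=cv2.contourArea); rc=cv2.minAreaRect(k);b=cv2.boxPoints(rc)
    P=plane(c,b,.012);print(n,np.round(P,3).tolist(),P.mean(0)); D=depth(c)[m>0]; print(np.percentile(D[:,2],[5,50,95]),D.mean(0))
c=load("top0")
for uv in ([276,230],[240,200],[320,213],[312,262],[233,243],[238,262],[245,243],[275,165],[316,160],[183,252]): print(uv,plane(c,[uv],.02)[0].round(3),depth(c)[uv[1],uv[0]].round(3))
for n,(x0,y0,x1,y1),nm in (("top0",(215,185,335,275),"ct"),("side0",(210,185,300,255),"cs")):
    cv2.imwrite(f"pics/{nm}.png",cv2.resize(load(n)["frame"][y0:y1,x0:x1,::-1],None,fx=6.5,fy=6.5,interpolation=cv2.INTER_CUBIC)[:600])
E
```

```text
top0 [[0.466, -0.23, 0.012], [0.541, -0.236, 0.012], [0.538, -0.289, 0.012], [0.462, -0.283, 0.012]] [ 0.50178487 -0.25969122  0.012     ]
[0.00464819 0.01444645 0.01867089] [ 0.50161198 -0.25869039  0.01484471]
side0 [[0.463, -0.291, 0.012], [0.457, -0.229, 0.012], [0.54, -0.237, 0.012], [0.541, -0.299, 0.012]] [ 0.50009011 -0.26402547  0.012     ]
[0.00154936 0.01540844 0.01799519] [ 0.50152382 -0.26838071  0.01570445]
[276, 230] [0.573 0.068 0.02 ] [0.574 0.068 0.005]
[240, 200] [0.645 0.16  0.02 ] [ 0.648  0.163 -0.003]
[320, 213] [ 0.618 -0.041  0.02 ] [ 0.62  -0.042 -0.   ]
[312, 262] [ 0.496 -0.024  0.02 ] [ 0.495 -0.025 -0.003]
[233, 243] [0.538 0.174 0.02 ] [ 0.538  0.176 -0.003]
[238, 262] [0.491 0.16  0.02 ] [0.492 0.157 0.04 ]
[245, 243] [0.538 0.144 0.02 ] [0.538 0.142 0.035]
[275, 165] [0.737 0.075 0.02 ] [0.725 0.073 0.081]
[316, 160] [ 0.752 -0.028  0.02 ] [ 0.739 -0.024  0.084]
[183, 252] [0.511 0.298 0.02 ] [0.511 0.301 0.006]
```

View pics/ct.png

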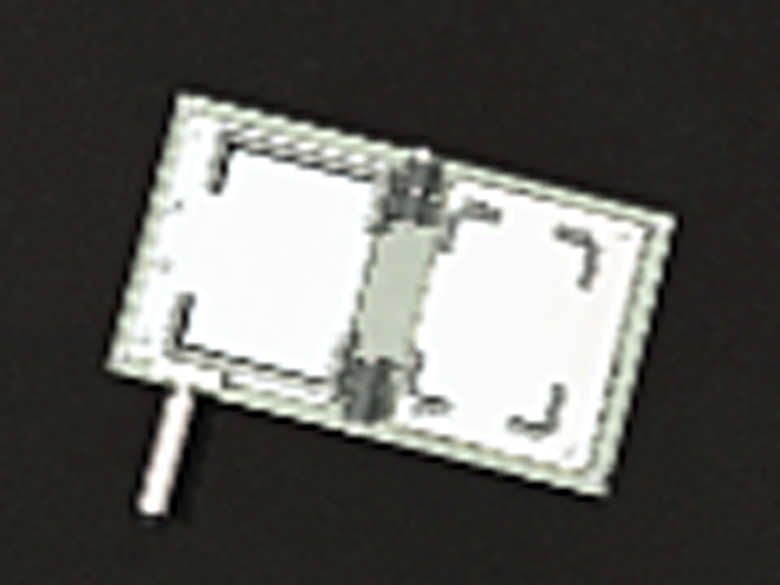

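The crop shows the flipper pocket on the left, the hinge in the middle, the nest on the right and the pin at lower left. The station yaw is about -13° and the cassette yaw about -5°. Next I'll move over the station so the wrist camera can look at it.

```bash
python3 - <<'E'
from h import *
print(tool(np.array([.52,.06,.21])-r.get_state()["tcp_pos"]))
E
```

```text
[ 0.4604557   0.42560431 -0.01697223]
```

Careful with the scale: shifts go in shares of 40 cm and turns go in shares of 90 degrees. That gives: 0.345 m / 0.4 = 0.8625, 0.33 m / 0.4 = 0.825, -9 degrees / 90 = -0.1.

jog_arm(
  moves=[0.075, 0.07, -0.0425, 0, 0, -0.0444, 0.15, 0.14, -0.0425, 0, 0, -0.1, 0.225, 0.21, -0.0425, 0, 0, -0.1, 0.3, 0.275, -0.0425, 0, 0, -0.1, 0.375, 0.3475, -0.0425, 0, 0, -0.1, 0.45, 0.415, -0.0425, 0, 0, -0.1, 0.525, 0.485, -0.0425, 0, 0, -0.1, 0.6, 0.555, -0.0425, 0, 0, -0.1, 0.675, 0.625, -0.0425, 0, 0, -0.1, 0.75, 0.6925, -0.0425, 0, 0, -0.1, 0.825, 0.7625, -0.0425, 0, 0, -0.1, 0.8625, 0.8, -0.0425, 0, 0, -0.1],
  jaw=0.088,
)

```text
time_s: 1.15
tcp_pos: [0.4528, 0.198, 0.2102]
eef_rot: [180.0, 0.0, -12.9]
contact_force: [-0.0, -0.1, 0.8]
gripper_width: 0.0875
gripper_force: 0.0
```

```bash
python3 - <<'E'
from h import *
shot("wrist","w1");s=r.get_state();print(s["eef_rot"],s["joints"],tool(np.array([.52,.06,.21])-s["tcp_pos"]))
E
```

```text
[ 1.79943773e+02  9.10704130e-03 -1.29564268e+01] [ 4.63140104e+01  2.62599518e+00 -1.99860936e+01  2.26350632e-02
 -6.74408988e+01  3.07208739e+01] [0.09572259 0.11811699 0.00024849]
```

In the tool's units: 0.118 m / 0.4 = 0.295, 0.112 m / 0.4 = 0.28.

jog_arm(
  moves=[0.0625, 0.0775, 0, 0, 0, 0, 0.125, 0.155, 0, 0, 0, 0, 0.1875, 0.2325, 0, 0, 0, 0, 0.225, 0.28, 0, 0, 0, 0, 0.24, 0.295, 0, 0, 0, 0, 0.24, 0.295, 0, 0, 0, 0],
)

```text
time_s: 1.7
tcp_pos: [0.5201, 0.0633, 0.2097]
eef_rot: [180.0, 0.0, -13.0]
contact_force: [-0.4, -0.3, -0.2]
gripper_width: 0.088
gripper_force: 0.0
```

```bash
python3 - <<'E'
from h import *
shot("wrist","w2");s=r.get_state();print(s["tcp_pos"],s["eef_rot"])
a=load("w1");b=load("w2")
cv2.imwrite("pics/w12.png",cv2.resize(np.hstack([a["frame"],b["frame"]])[:,:,::-1],(800,300),interpolation=cv2.INTER_AREA))
E
```

```text
[0.51969862 0.06428369 0.20977583] [ 1.79983251e+02  3.62370985e-02 -1.29494333e+01]
```

View pics/w2.png

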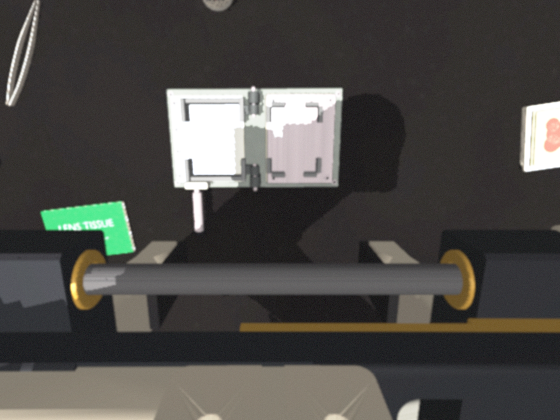

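View pics/w1.png

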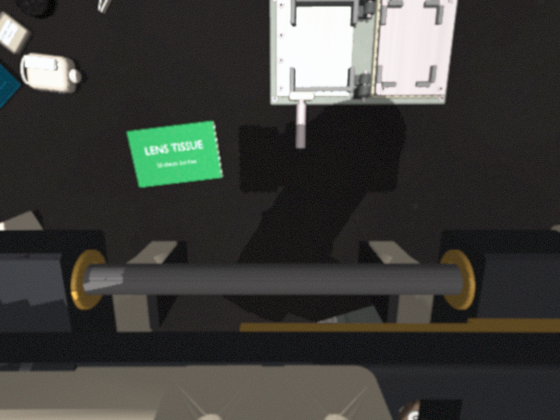

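w2 shows the base plate corners near (168,90), (342,88), (338,188) and (174,187), and the pin from (197,190) to (199,230). w1 shows the booklet and the station cut off at the top. Now I'll measure the base by contour and look at an enlarged crop.

```bash
python3 - <<'E'
from h import *
c=load("w2");D=depth(c)
m=np.zeros((420,560),np.uint8); m[75:235,155:355]=((c["frame"][75:235,155:355].max(2)>75))*255
k=max(cv2.findContours(m,0,2)[0],key=cv2.contourArea)
mm=np.zeros_like(m);cv2.drawContours(mm,[k],-1,255,-1);mm=cv2.morphologyEx(mm,cv2.MORPH_OPEN,np.ones((21,21),np.uint8))
k=max(cv2.findContours(mm,0,2)[0],key=cv2.contourArea);P=plane(c,k.reshape(-1,2),.005)
rc=cv2.minAreaRect(np.float32(P[:,:2]*1000));print(rc)
# heights
for uv in [(178,140),(215,140),(255,140),(290,160),(330,140),(198,210),(198,200)]: print(uv,D[uv[1],uv[0]].round(4))
cv2.imwrite("pics/w2c.png",cv2.resize(c["frame"][80:240,155:355,::-1],None,fx=3.75,fy=3.75,interpolation=cv2.INTER_CUBIC))
E
```

```text
((573.073974609375, 71.74935150146484), (201.46749877929688, 116.32833862304688), 77.56117248535156)
(178, 140) [0.5927 0.1546 0.0217]
(215, 140) [0.5834 0.1144 0.02  ]
(255, 140) [0.5728 0.0711 0.007 ]
(290, 160) [0.5432 0.0367 0.0274]
(330, 140) [ 0.5549 -0.0109  0.0287]
(198, 210) [0.5127 0.1508 0.0381]
(198, 200) [0.5239 0.1477 0.0378]
```

View pics/w2c.png

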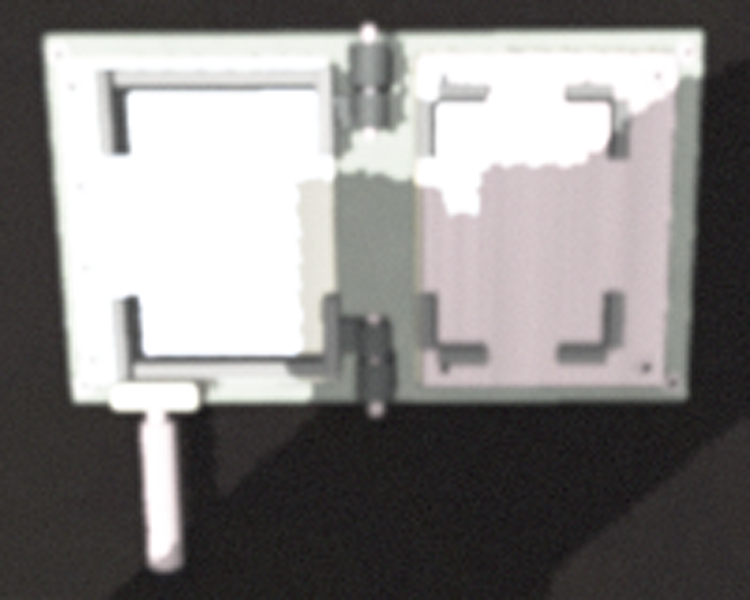

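```bash
cat >> h.py <<'E'
YAW=-12.44; C=np.array([.5731,.0717])
def st(p,C=C,yaw=YAW):     # world -> station frame (hinge xy origin)
    a=np.radians(yaw);R=np.array([[np.cos(a),-np.sin(a)],[np.sin(a),np.cos(a)]]);return (np.asarray(p)[...,:2]-C)@R
def ws(q,C=C,yaw=YAW):
    a=np.radians(yaw);R=np.array([[np.cos(a),-np.sin(a)],[np.sin(a),np.cos(a)]]);return np.asarray(q)@R.T+C
E
python3 - <<'E'
from h import *
c=load("w2");print(c["cam_to_world"][:3,3])
def cr(l): return np.array(l,float)/3.75+[155,80]-.5+.5/3.75
pr=lambda n,l,z:print(n,(1000*st(plane(c,cr(l),z))).round(1).tolist())
pr("pocket floor TL BL TR BR",[(128,90),(142,355),(322,90),(322,352)],.021)
pr("pocket outer-ish wall tops L (98..),R",[(98,110),(117,340),(330,110),(342,330)],.0335)
pr("nest inner TL BL TR BR",[(434,100),(438,343),(610,100),(604,343)],.0335)
pr("pin axis near,far tip",[(158,430),(165,550),(165,570)],.034)
pr("hinge tips",[(368,27),(376,413)],.034)
pr("gap edges",[(115,157),(122,297)],.0335)
# 2-view triangulation: base corner & pin far tip
g=load("w1")
for n in("w1","w2"):
    f=load(n)["frame"].astype(int); x0,y0,x1,y1=(290,108,312,155) if n=="w1" else (188,196,212,236)
    m=(f[y0:y1,x0:x1].max(2)>90);v,u=np.nonzero(m);print(n,u.min()+x0,u.max()+x0,v.max()+y0); 
    for row in (v.max()-3,v.max()-20): uu=u[v==row]; print((uu.min()+uu.max())/2+x0,row+y0,np.ptp(uu)+1)
E
```

```text
[0.58531752 0.04745842 0.40011612]
pocket floor TL BL TR BR [[40.2, 70.4], [-37.7, 71.8], [39.7, 13.7], [-37.3, 16.3]]
pocket outer-ish wall tops L (98..),R [[34.1, 76.3], [-31.4, 75.9], [33.5, 10.5], [-29.0, 8.9]]
nest inner TL BL TR BR [[36.0, -19.1], [-33.1, -19.6], [35.5, -69.0], [-33.6, -69.0]]
pin axis near,far tip [[-58.7, 65.4], [-96.7, 65.8], [-103.2, 66.2]]
hinge tips [[55.5, -0.9], [-54.1, -0.7]]
gap edges [[21.2, 72.5], [-18.7, 73.5]]
w1 296 305 147
300.0 144 9
300.5 127 8
w2 192 203 232
198.5 229 10
197.5 212 10
```

```bash
sed -i 's/C=np.array(\[.5731,.0717\])/C=np.array([.5740,.0710])/' h.py; python3 - <<'E'
from h import *
a,b=load("w1"),load("w2")
p,e=tri(a,(300,146.5),b,(198.9,231.5));print(p,e,st(p))
print(tool(np.array([.45,-.26,.17])-r.get_state()["tcp_pos"]))
E
```

```text
[0.48820955 0.1577176  0.03685307] 0.001669954875369045 [-0.10245672  0.06620092]
[0.00476816 0.33164378 0.03986977]
```

In the tool's units: 0.33 m / 0.4 = 0.825, 0.034 m / 0.4 = 0.085, -8.4 degrees / 90 = -0.0933.

jog_arm(
  moves=[0, 0.09, 0.01, 0, 0, -0.0444, 0, 0.18, 0.02, 0, 0, -0.0933, 0, 0.27, 0.03, 0, 0, -0.0933, 0, 0.36, 0.04, 0, 0, -0.0933, 0, 0.45, 0.05, 0, 0, -0.0933, 0, 0.54, 0.06, 0, 0, -0.0933, 0, 0.63, 0.07, 0, 0, -0.0933, 0, 0.72, 0.085, 0, 0, -0.0933, 0.0125, 0.7875, 0.1, 0, 0, -0.0933, 0.0125, 0.825, 0.1, 0, 0, -0.0933, 0.0125, 0.825, 0.1, 0, 0, -0.0933],
)

```text
time_s: 2.67
tcp_pos: [0.4507, -0.259, 0.1695]
eef_rot: [-180.0, 0.1, -4.5]
contact_force: [0.1, 0.1, -0.3]
gripper_width: 0.0874
gripper_force: 0.0
```

```bash
python3 - <<'E'
from h import *
c=shot("wrist","w3");t=shot("top","t1");s=r.get_state();print(s["tcp_pos"],s["eef_rot"])
E
```

```text
[ 0.45138859 -0.25734966  0.17001564] [-1.79985901e+02  1.35384016e-02 -4.44425934e+00]
```

View pics/w3.png

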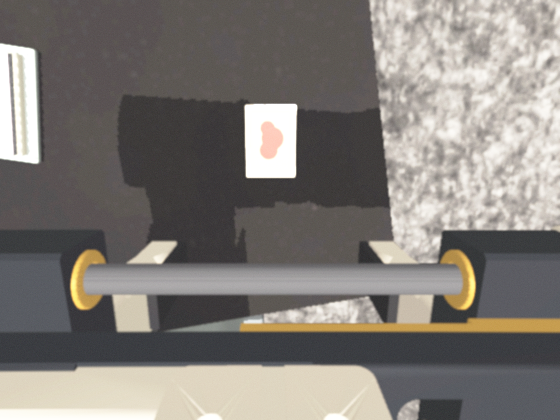

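w3 shows the cassette alone on the dark table, spanning (246..297, 104..177) and square to the image.

```bash
python3 - <<'E'
from h import *
c=load("w3");m=np.zeros((420,560),np.uint8);m[90:195,230:315]=(c["frame"][90:195,230:315].max(2)>110)*255
k=max(cv2.findContours(m,0,2)[0],key=cv2.contourArea)
P=plane(c,k.reshape(-1,2),.009);rc=cv2.minAreaRect(np.float32(P[:,:2]*1000));print(rc)
D=depth(c)[m>0];print(np.percentile(D[:,2],[5,50,95]))
cw=cv2.minAreaRect(k)[0]; 
for n,(x0,y0,x1,y1) in (("side0",(180,308,245,352)),("top0",(385,235,430,290))):
    t=load(n);q=np.zeros((420,560),np.uint8);q[y0:y1,x0:x1]=(t["frame"][y0:y1,x0:x1].min(2)>110)*255
    f=t["frame"].astype(int); red=np.zeros_like(q,bool);red[y0:y1,x0:x1]=(f[y0:y1,x0:x1,0]-f[y0:y1,x0:x1,2]>40);v,u=np.nonzero(red)
    f=c["frame"].astype(int);rr=(f[:,:,0]-f[:,:,2]>40);rr[:90]=0;rr[195:]=0;rr[:,:230]=0;rr[:,315:]=0;v2,u2=np.nonzero(rr)
    print(n,len(u),len(u2),tri(t,(u.mean(),v.mean()),c,(u2.mean(),v2.mean())))
g=rc[0];print("to grasp tool shift",tool(np.array([g[0]/1000,g[1]/1000,.10])-r.get_state()["tcp_pos"]))
E
```

```text
((500.3310241699219, -261.42034912109375), (54.95429229736328, 76.81639862060547), 85.64611053466797)
[-0.00102299  0.01428391  0.01608153]
side0 261 614 (array([ 0.50148834, -0.26148632,  0.01392153]), np.float64(0.0013914362556967205))
top0 126 614 (array([ 0.50255412, -0.26131502,  0.010246  ]), np.float64(0.0010783452852223196))
to grasp tool shift [0.04912726 0.00028317 0.07000397]
```

In the tool's units: 0.166 m / 0.4 = 0.415, 0.049 m / 0.4 = 0.1225.

jog_arm(
  moves=[0.0625, 0, 0.05, 0, 0, 0, 0.1225, 0, 0.1125, 0, 0, 0, 0.1225, 0, 0.2, 0, 0, 0, 0.1225, 0, 0.275, 0, 0, 0, 0.1225, 0, 0.3375, 0, 0, 0, 0.1225, 0, 0.375, 0, 0, 0, 0.1225, 0, 0.395, 0, 0, 0, 0.1225, 0, 0.4075, 0, 0, 0, 0.1225, 0, 0.415, 0, 0, 0, 0.1225, 0, 0.415, 0, 0, 0, 0.1225, 0, 0.415, 0, 0, 0],
  jaw=0.07,
)

```text
time_s: 3.68
tcp_pos: [0.5011, -0.2616, 0.0052]
eef_rot: [180.0, -0.1, -4.4]
contact_force: [1.3, 0.9, -0.4]
gripper_width: 0.07
gripper_force: 0.0
```

jog_arm(
  moves=[0, 0, 0, 0, 0, 0, 0, 0, 0, 0, 0, 0, 0, 0, 0, 0, 0, 0, 0, 0, 0, 0, 0, 0, 0, 0, 0, 0, 0, 0, 0, 0, 0, 0, 0, 0],
  jaw=0.045,
  grip_force=15,
)

```text
time_s: 4.18
tcp_pos: [0.5002, -0.2618, 0.0042]
eef_rot: [180.0, -0.0, -4.4]
contact_force: [0.0, -0.5, 0.1]
gripper_width: 0.0455
gripper_force: 0.0
```

```bash
python3 - <<'E'
from h import *
s=shot("side","s2");w=shot("wrist","w4");st_=r.get_state();print({k:st_[k] for k in("time_s","gripper_width","gripper_force","contact_force","tcp_pos")})
a=cv2.resize(s["frame"][270:370,150:283],(800//2,300));b=cv2.resize(w["frame"],(400,300))
cv2.imwrite("pics/sw.png",np.hstack([a,b])[:,:,::-1])
E
```

```text
{'time_s': 4.2833, 'gripper_width': 0.045097841367657675, 'gripper_force': 0.0, 'contact_force': array([-0.33841314, -0.55501011, -0.5201231 ]), 'tcp_pos': array([ 0.50014415, -0.26173428,  0.00416984])}
```

View pics/sw.png

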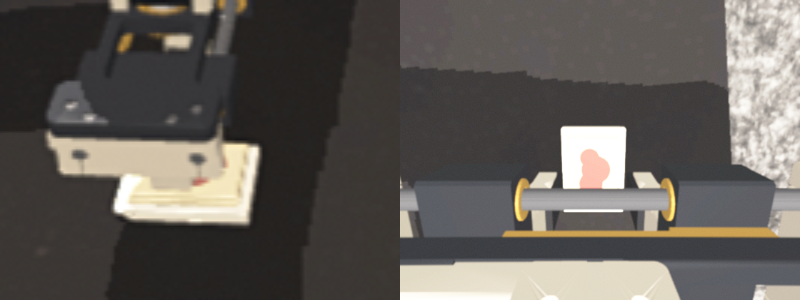

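The side view shows the near finger ending above the cassette rim, so the tips sit higher when open: the linkage swings in an arc. The cassette is untouched and still lies at the same place. I'll reopen and feel for the table with the fingers outside the cassette.

jog_arm(
  moves=[0, 0, 0, 0, 0, 0, 0, 0, 0, 0, 0, 0, 0, 0, 0, 0, 0, 0, 0, 0, 0, 0, 0, 0],
  jaw=0.064,
)

```text
time_s: 4.62
tcp_pos: [0.5002, -0.2617, 0.0041]
eef_rot: [180.0, 0.0, -4.4]
contact_force: [-0.2, 0.7, -0.3]
gripper_width: 0.0627
gripper_force: 0.0
```

```bash
python3 - <<'E'
from h import *
w=load("w4");D=depth(w)
for u in range(172,262,6):
  pass
# finger pixels: rows 235-330, columns near finger edges
for v in range(236,262,4): print(v,[tuple((D[v,u]*1000).astype(int)) for u in (192,200,208,228,460-0)])
E
```

```text
236 [(np.int64(503), np.int64(-212), np.int64(0)), (np.int64(502), np.int64(-217), np.int64(0)), (np.int64(502), np.int64(-222), np.int64(-1)), (np.int64(504), np.int64(-236), np.int64(8)), (np.int64(534), np.int64(-314), np.int64(112))]
240 [(np.int64(500), np.int64(-211), np.int64(0)), (np.int64(500), np.int64(-217), np.int64(0)), (np.int64(499), np.int64(-222), np.int64(0)), (np.int64(501), np.int64(-235), np.int64(7)), (np.int64(534), np.int64(-313), np.int64(115))]
244 [(np.int64(497), np.int64(-211), np.int64(-1)), (np.int64(513), np.int64(-228), np.int64(45)), (np.int64(513), np.int64(-232), np.int64(45)), (np.int64(499), np.int64(-235), np.int64(7)), (np.int64(535), np.int64(-310), np.int64(120))]
248 [(np.int64(514), np.int64(-226), np.int64(50)), (np.int64(513), np.int64(-229), np.int64(50)), (np.int64(513), np.int64(-233), np.int64(50)), (np.int64(507), np.int64(-240), np.int64(36)), (np.int64(535), np.int64(-309), np.int64(122))]
252 [(np.int64(514), np.int64(-227), np.int64(55)), (np.int64(513), np.int64(-230), np.int64(55)), (np.int64(513), np.int64(-234), np.int64(55)), (np.int64(505), np.int64(-240), np.int64(36)), (np.int64(535), np.int64(-308), np.int64(124))]
256 [(np.int64(513), np.int64(-228), np.int64(60)), (np.int64(513), np.int64(-231), np.int64(59)), (np.int64(512), np.int64(-234), np.int64(58)), (np.int64(503), np.int64(-240), np.int64(37)), (np.int64(535), np.int64(-307), np.int64(125))]
260 [(np.int64(513), np.int64(-229), np.int64(63)), (np.int64(513), np.int64(-233), np.int64(65)), (np.int64(510), np.int64(-234), np.int64(57)), (np.int64(501), np.int64(-240), np.int64(38)), (np.int64(534), np.int64(-307), np.int64(125))]
```

jog_arm(
  moves=[0, 0, 0.005, 0, 0, 0, 0, 0, 0.01, 0, 0, 0, 0, 0, 0.015, 0, 0, 0, 0, 0, 0.015, 0, 0, 0, 0, 0, 0.015, 0, 0, 0],
)

```text
time_s: 5.03
tcp_pos: [0.5, -0.2617, -0.0021]
eef_rot: [-180.0, 0.0, -4.4]
contact_force: [0.8, 1.3, 0.6]
gripper_width: 0.0639
gripper_force: 0.0
```

jog_arm(
  moves=[0, 0, 0.0025, 0, 0, 0, 0, 0, 0.005, 0, 0, 0, 0, 0, 0.005, 0, 0, 0, 0, 0, 0.005, 0, 0, 0],
)

```text
time_s: 5.37
tcp_pos: [0.5002, -0.2617, -0.0039]
eef_rot: [180.0, 0.0, -4.4]
contact_force: [0.1, 0.6, 0.6]
gripper_width: 0.064
gripper_force: 0.0
```

In the tool's units: 0.002 m / 0.4 = 0.005, 0.001 m / 0.4 = 0.0025.

jog_arm(
  moves=[0, 0, 0.0025, 0, 0, 0, 0, 0, 0.005, 0, 0, 0, 0, 0, 0.005, 0, 0, 0, 0, 0, 0.005, 0, 0, 0],
)

```text
time_s: 5.7
tcp_pos: [0.5001, -0.2617, -0.0059]
eef_rot: [-180.0, 0.0, -4.4]
contact_force: [-0.0, -0.4, -0.2]
gripper_width: 0.0637
gripper_force: 0.0
```

jog_arm(
  moves=[0, 0, 0.0025, 0, 0, 0, 0, 0, 0.005, 0, 0, 0, 0, 0, 0.005, 0, 0, 0, 0, 0, 0.005, 0, 0, 0],
)

```text
time_s: 6.03
tcp_pos: [0.5001, -0.2617, -0.0079]
eef_rot: [-180.0, 0.0, -4.4]
contact_force: [0.1, -0.9, 0.1]
gripper_width: 0.064
gripper_force: 0.0
```

In the tool's units: 0.002 m / 0.4 = 0.005, 0.001 m / 0.4 = 0.0025.

jog_arm(
  moves=[0, 0, 0.0025, 0, 0, 0, 0, 0, 0.005, 0, 0, 0, 0, 0, 0.005, 0, 0, 0, 0, 0, 0.005, 0, 0, 0],
)

```text
time_s: 6.37
tcp_pos: [0.5001, -0.2617, -0.0099]
eef_rot: [180.0, 0.0, -4.4]
contact_force: [0.1, -0.9, -0.1]
gripper_width: 0.0639
gripper_force: 0.0
```

jog_arm(
  moves=[0, 0, 0.0025, 0, 0, 0, 0, 0, 0.0038, 0, 0, 0, 0, 0, 0.0038, 0, 0, 0, 0, 0, 0.0038, 0, 0, 0],
)

```text
time_s: 6.7
tcp_pos: [0.5001, -0.2617, -0.0114]
eef_rot: [-180.0, 0.0, -4.4]
contact_force: [1.0, -0.8, -0.3]
gripper_width: 0.0637
gripper_force: 0.0
```

```bash
python3 - <<'E'
from h import *
s=shot("side","s3");s0=load("s2")
a=cv2.resize(s["frame"][270:370,150:283],(800,600))
cv2.imwrite("pics/s3c.png",a[:,:,::-1])
E
```

```text
(no output)
```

View pics/s3c.png

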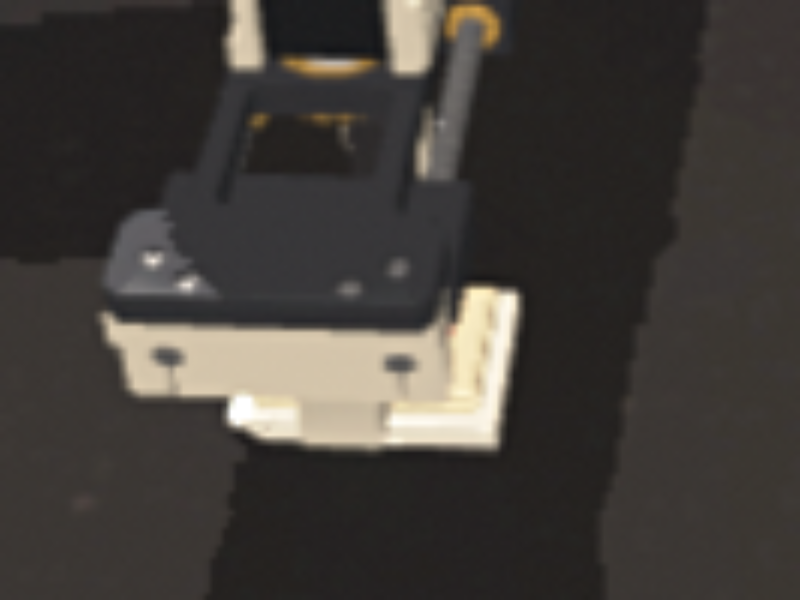

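Now the near pad stands in front of the cassette's side, at about (345,420) in the crop, with its tip near the table. I'll close on it.

jog_arm(
  moves=[0, 0, 0, 0, 0, 0, 0, 0, 0, 0, 0, 0, 0, 0, 0, 0, 0, 0, 0, 0, 0, 0, 0, 0, 0, 0, 0, 0, 0, 0],
  jaw=0.045,
  grip_force=20,
)

```text
time_s: 7.17
tcp_pos: [0.5002, -0.2617, -0.0113]
eef_rot: [180.0, 0.0, -4.4]
contact_force: [-0.0, -0.1, 1.0]
gripper_width: 0.0454
gripper_force: 0.0
```

jog_arm(
  moves=[0, 0, 0, 0, 0, 0, 0, 0, 0, 0, 0, 0],
)

```text
time_s: 7.33
tcp_pos: [0.5002, -0.2617, -0.0113]
eef_rot: [180.0, 0.0, -4.4]
contact_force: [-0.1, 0.1, -0.1]
gripper_width: 0.0449
gripper_force: 0.0
```

```bash
python3 - <<'E'
from h import *
for n in ("s2","s3"):
    c=load(n);D=depth(c);print(n)
    for u,v in [(207,338),(207,342),(207,345),(192,342),(225,342),(195,334),(207,334)]: print(u,v,(D[v,u]*1000).round().astype(int),(plane(c,[(u,v)],0)[0]*1000).round())
s=shot("side","s4");D=depth(s)
a=cv2.resize(s["frame"][290:365,170:270],(800,600));cv2.imwrite("pics/s4c.png",a[:,:,::-1])
for u,v in [(207,338),(207,342),(207,345)]:print((D[v,u]*1000).round())
print(r.get_state()["gripper_width"])
E
```

```text
s2
207 338 [ 493 -281   10] [ 492. -272.    0.]
207 342 [ 493 -285    4] [ 492. -281.    0.]
207 345 [ 493 -288    0] [ 493. -287.    0.]
192 342 [ 467 -280    0] [ 467. -280.    0.]
225 342 [ 524 -288    7] [ 523. -282.    0.]
195 334 [ 474 -279   18] [ 470. -262.    0.]
207 334 [ 494 -278   16] [ 491. -263.    0.]
s3
207 338 [ 499 -309   41] [ 492. -272.    0.]
207 342 [ 498 -308   30] [ 492. -281.    0.]
207 345 [ 493 -287   -1] [ 493. -287.    0.]
192 342 [ 467 -280    0] [ 467. -280.    0.]
225 342 [ 524 -288    7] [ 523. -282.    0.]
195 334 [ 490 -348   93] [ 470. -262.    0.]
207 334 [ 508 -349   93] [ 491. -263.    0.]
[ 497. -298.   29.]
[ 493. -286.    5.]
[ 494. -290.    3.]
0.045033813871024196
```

View pics/s4c.png

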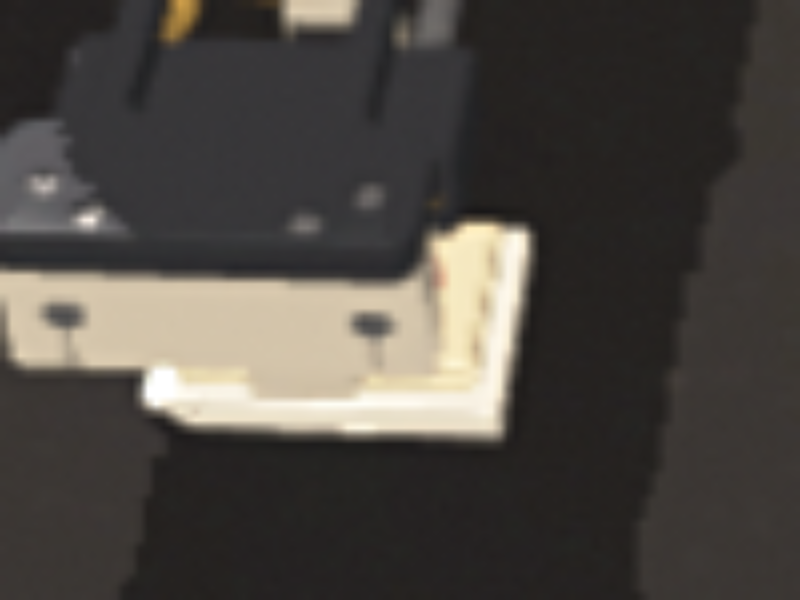

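By ray and depth, the fingertips are really at z ≈ 24 mm while the TCP reads -11 mm. The gripper body sits about 36 mm above where it is reported as well, so the reported TCP lies about 36 mm beyond the tips. The fingers closed above the wax and touched nothing. I'll open and go down until contact.

In the tool's units: 0.012 m / 0.4 = 0.03, 0.008 m / 0.4 = 0.02.

jog_arm(
  moves=[0, 0, 0, 0, 0, 0, 0, 0, 0, 0, 0, 0, 0, 0, 0, 0, 0, 0, 0, 0, 0.01, 0, 0, 0, 0, 0, 0.02, 0, 0, 0, 0, 0, 0.03, 0, 0, 0, 0, 0, 0.03, 0, 0, 0],
  jaw=0.066,
)

```text
time_s: 7.97
tcp_pos: [0.4994, -0.2615, -0.0245]
eef_rot: [-180.0, 0.1, -4.4]
contact_force: [-1.1, -0.0, -0.5]
gripper_width: 0.0657
gripper_force: 0.0
```

```bash
python3 - <<'E'
from h import *
s=r.get_state();print(s["tcp_pos"],s["contact_force"])
s=shot("side","s5");D=depth(s)
f=s["frame"][:,207];print([(v,int(D[v,207,1]*1000),int(D[v,207,2]*1000),f[v].tolist()) for v in range(334,354)])
E
```

```text
[ 0.49936386 -0.26150293 -0.02451949] [-1.09528995 -0.02479536 -0.54481685]
[(334, -355, 100, [213, 198, 172]), (335, -348, 90, [212, 197, 171]), (336, -349, 89, [212, 197, 171]), (337, -350, 87, [212, 196, 171]), (338, -807, 588, [212, 197, 171]), (339, -349, 83, [213, 198, 172]), (340, -349, 80, [212, 197, 171]), (341, -350, 79, [213, 198, 172]), (342, -350, 78, [212, 197, 172]), (343, -309, 29, [200, 186, 161]), (344, -308, 26, [198, 184, 160]), (345, -308, 24, [202, 188, 163]), (346, -308, 22, [205, 190, 166]), (347, -309, 20, [208, 193, 168]), (348, -308, 16, [213, 198, 173]), (349, -308, 14, [220, 205, 178]), (350, -298, 1, [123, 115, 100]), (351, -300, 0, [44, 41, 37]), (352, -300, -1, [34, 30, 30]), (353, -304, 0, [37, 34, 32])]
```

In the tool's units: 0.009 m / 0.4 = 0.0225, 0.008 m / 0.4 = 0.02.

jog_arm(
  moves=[0, 0, 0.0075, 0, 0, 0, 0, 0, 0.015, 0, 0, 0, 0, 0, 0.02, 0, 0, 0, 0, 0, 0.0225, 0, 0, 0, 0, 0, 0.0225, 0, 0, 0],
)

```text
time_s: 8.43
tcp_pos: [0.5, -0.2617, -0.0327]
eef_rot: [-180.0, 0.0, -4.4]
contact_force: [-0.0, 0.3, -0.0]
gripper_width: 0.066
gripper_force: 0.0
```

```bash
python3 - <<'E'
from h import *
s=shot("side","s6");D=depth(s)
f=s["frame"][:,207];print([(v,int(D[v,207,1]*1000),int(D[v,207,2]*1000),f[v].tolist()) for v in range(350,360)])
E
```

```text
[(350, -309, 13, [207, 193, 167]), (351, -309, 10, [211, 196, 169]), (352, -308, 7, [219, 203, 176]), (353, -308, 4, [214, 199, 172]), (354, -305, 0, [80, 74, 64]), (355, -309, 1, [30, 29, 28]), (356, -311, 1, [36, 34, 34]), (357, -313, 1, [37, 34, 34]), (358, -314, 0, [37, 33, 34]), (359, -316, 0, [38, 34, 34])]
```

Tips now at about 3 mm; closing.

jog_arm(
  moves=[0, 0, 0, 0, 0, 0, 0, 0, 0, 0, 0, 0, 0, 0, 0, 0, 0, 0, 0, 0, 0, 0, 0, 0, 0, 0, 0, 0, 0, 0],
  jaw=0.045,
  grip_force=20,
)

```text
time_s: 8.9
tcp_pos: [0.5003, -0.2617, -0.0322]
eef_rot: [180.0, -0.0, -4.4]
contact_force: [0.1, -0.3, 0.7]
gripper_width: 0.0516
gripper_force: 20.0
```

Careful with the scale: shifts go in shares of 40 cm and turns go in shares of 90 degrees. That gives: -0.12 m / 0.4 = -0.3, -0.11 m / 0.4 = -0.275.

jog_arm(
  moves=[0, 0, -0.05, 0, 0, 0, 0, 0, -0.125, 0, 0, 0, 0, 0, -0.2125, 0, 0, 0, 0, 0, -0.275, 0, 0, 0, 0, 0, -0.3, 0, 0, 0, 0, 0, -0.3, 0, 0, 0],
)

```text
time_s: 9.4
tcp_pos: [0.502, -0.2621, 0.0907]
eef_rot: [180.0, -0.3, -4.4]
contact_force: [0.5, -0.7, -0.3]
gripper_width: 0.0516
gripper_force: 20.0
```

```bash
python3 - <<'E'
from h import *
s=r.get_state();g=ws([0,.0436]);print(g,tool(np.array([*g,.07])-s["tcp_pos"]),s["gripper_width"])
E
```

```text
[0.58339219 0.11357636] [ 0.052236   -0.3808476   0.02067252] 0.05161781152122652
```

In the tool's units: -0.38 m / 0.4 = -0.95, -0.37 m / 0.4 = -0.925, 8 degrees / 90 = 0.0889.

jog_arm(
  moves=[0.0125, -0.0875, 0, 0, 0, 0.0333, 0.025, -0.175, 0, 0, 0, 0.0667, 0.0375, -0.2625, 0, 0, 0, 0.0889, 0.05, -0.35, 0, 0, 0, 0.0889, 0.0625, -0.4375, 0, 0, 0, 0.0889, 0.075, -0.525, 0, 0, 0, 0.0889, 0.0875, -0.6125, 0, 0, 0, 0.0889, 0.1, -0.7, 0, 0, 0, 0.0889, 0.1125, -0.7875, 0, 0, 0, 0.0889, 0.125, -0.8625, 0, 0, 0, 0.0889, 0.13, -0.925, 0, 0, 0, 0.0889, 0.13, -0.95, 0, 0, 0, 0.0889],
)

```text
time_s: 10.4
tcp_pos: [0.5812, 0.1159, 0.0858]
eef_rot: [179.9, 0.1, -12.3]
contact_force: [-0.0, -0.8, 0.2]
gripper_width: 0.0517
gripper_force: 20.0
```

jog_arm(
  moves=[0, 0, 0, 0, 0, 0, 0, 0, 0, 0, 0, 0, 0, 0, 0, 0, 0, 0],
)

```text
time_s: 10.65
tcp_pos: [0.5805, 0.1122, 0.0868]
eef_rot: [179.9, 0.1, -12.4]
contact_force: [-0.5, -0.1, -0.6]
gripper_width: 0.0514
gripper_force: 20.0
```

```bash
python3 - <<'E'
from h import *
s=r.get_state();g=ws([0,.0436]);print(s["eef_rot"],tool(np.array([*g,.07])-s["tcp_pos"]),s["gripper_width"])
c=shot("side","s7");shot("top","t7")
cv2.imwrite("pics/s7c.png",cv2.resize(c["frame"][140:260,180:340,::-1],(800,600)))
E
```

```text
[ 1.79942273e+02  8.14091710e-02 -1.24445706e+01] [ 0.00257199 -0.00196572  0.01676666] 0.05138932652716592
```

View pics/s7c.png

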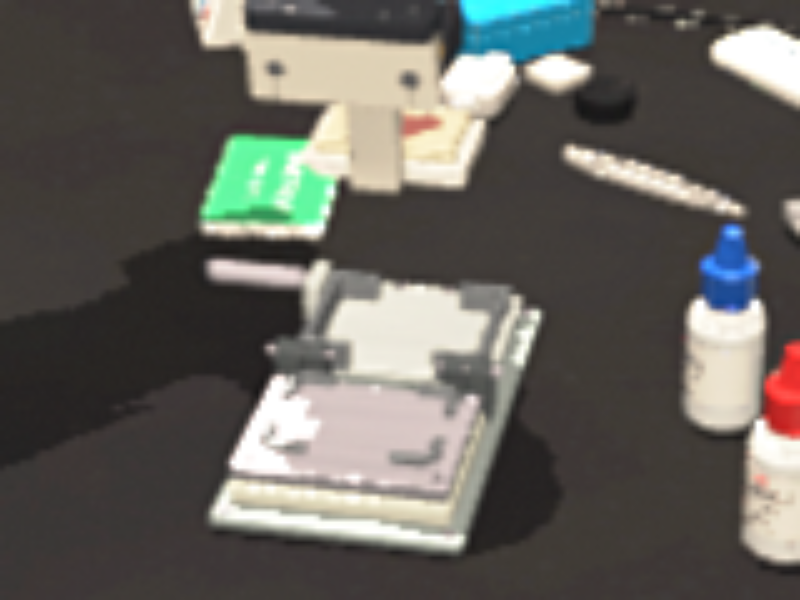

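The side view shows the block held level above the pocket, its lower front edge from about (305,165) to (470,185) in the crop. I have used up my picture views, so from here I check by numbers. First, the block's offset along the fingers, taken from depth.

```bash
python3 - <<'E'
from h import *
for n,roi in (("s7",(235,155,285,185)),("s6",(180,300,250,352))):
    c=load(n);D=depth(c);x0,y0,x1,y1=roi;f=c["frame"]
    P=D[y0:y1,x0:x1].reshape(-1,3);m=(f[y0:y1,x0:x1].min(2)>120).ravel()
    if n=="s7": q=np.c_[st(P,np.array([.5805,.1122]),-12.44),P[:,2]-.0868]
    else: q=np.c_[st(P,np.array([.5,-.2617]),-4.4),P[:,2]+.0327]
    k=m&(abs(q[:,1])<.045)&(q[:,2]>.02)&(q[:,2]<.06);q=q[k]*1000
    for lo,hi in((-32,-24),(-24,-15),(-15,20)):
        s=q[(q[:,1]>lo)&(q[:,1]<hi)]
        if len(s): print(n,lo,len(s),np.percentile(s[:,0],[0,2,98,100]).round(1),np.percentile(s[:,2],[2,50,98]).round(1))
E
```

```text
s7 -32 33 [-33.8 -32.3  35.2  36.6] [35.  40.  43.2]
s7 -24 125 [-36.4 -34.1  36.7  37.3] [33.7 43.  50.5]
s7 -15 124 [-35.6 -34.8  37.4  37.6] [39.9 48.6 51.1]
s6 -32 6 [-15.8 -12.8  37.2  37.4] [31.8 39.3 43.1]
s6 -24 54 [26.7 26.8 37.2 37.3] [32.6 42.2 49.9]
s6 -15 96 [28.  28.4 37.5 37.6] [39.9 43.7 50.1]
```

In the tool's units: 0.077 m / 0.4 = 0.1925, 0.0022 m / 0.4 = 0.0055.

jog_arm(
  moves=[0.0055, -0.005, 0.05, 0, 0, 0, 0.0055, -0.005, 0.1125, 0, 0, 0, 0.0055, -0.005, 0.1625, 0, 0, 0, 0.0055, -0.005, 0.1875, 0, 0, 0, 0.0055, -0.005, 0.1925, 0, 0, 0, 0.0055, -0.005, 0.1925, 0, 0, 0, 0.0055, -0.005, 0.1925, 0, 0, 0, 0.0055, -0.005, 0.1925, 0, 0, 0],
)

```text
time_s: 11.42
tcp_pos: [0.5849, 0.1149, 0.012]
eef_rot: [-179.9, -0.1, -12.4]
contact_force: [0.1, 0.4, -0.9]
gripper_width: 0.0519
gripper_force: 20.0
```

```bash
python3 - <<'E'
from h import *
import time
s=r.get_state();g=ws([-.0004,.0436]);print(s["eef_rot"],tool(np.array([*g,-.0112])-s["tcp_pos"]),s["contact_force"])
c=shot("side","s8");D=depth(c)
q=np.dstack([st(D)*1000,D[:,:,2]*1000]);f=c["frame"].min(2)
# block: points above walls ; pocket: wall tops
b=(q[...,2]>40)&(q[...,2]<60)&(abs(q[...,0])<50)&(q[...,1]>10)&(q[...,1]<75)&(f>120);print("block x",np.percentile(q[b][:,0],[0,2,98,100]).round(1),"y min",np.percentile(q[b][:,1],[0,2]))
w=load("side0");D=depth(w);q=np.dstack([st(D)*1000,D[:,:,2]*1000])
b=(q[...,2]>24)&(q[...,2]<45)&(abs(q[...,0])<60)&(q[...,1]>5)&(q[...,1]<95);Q=q[b];
for z0,z1 in((24,28),(28,32),(32,36)):
  k=Q[(Q[:,2]>z0)&(Q[:,2]<z1)];print(z0,len(k),k.min(0).round(),k.max(0).round())
E
```

```text
[-1.79925294e+02 -1.02934251e-01 -1.24173097e+01] [-0.00159592  0.00165361  0.02323635] [ 0.07743255  0.37467571 -0.85535763]
block x [-49.6 -35.   38.8  39.1] y min [12.42848488 15.48078214]
24 68 [-52.   8.  24.] [45. 90. 28.]
28 50 [-51.  10.  28.] [46. 84. 32.]
32 113 [-59.   7.  32.] [45. 82. 36.]
```

jog_arm(
  moves=[0, 0, 0, 0, 0, 0, 0, 0, 0, 0, 0, 0, 0, 0, 0, 0, 0, 0, 0, 0, 0, 0, 0, 0],
)

```text
time_s: 11.8
tcp_pos: [0.584, 0.1147, 0.0109]
eef_rot: [-180.0, -0.0, -12.4]
contact_force: [-0.1, -0.5, -0.7]
gripper_width: 0.0519
gripper_force: 20.0
```

```bash
python3 - <<'E'
from h import *
g=ws([-.0004,.0436])
for i in range(3): 
    s=r.get_state();print(tool(np.array([*g,-.0112])-s["tcp_pos"]));r.capture("top")
E
```

```text
[-0.00071606  0.00126015  0.02210385]
[-0.0006621   0.0012511   0.02202237]
[-0.00063736  0.00117965  0.0219449 ]
```

In the tool's units: 0.013 m / 0.4 = 0.0325, 0.0012 m / 0.4 = 0.003.

jog_arm(
  moves=[-0.0018, 0.003, 0, 0, 0, 0, -0.0018, 0.003, 0.0125, 0, 0, 0, -0.0018, 0.003, 0.025, 0, 0, 0, -0.0018, 0.003, 0.0325, 0, 0, 0, -0.0018, 0.003, 0.0325, 0, 0, 0, -0.0018, 0.003, 0.0325, 0, 0, 0],
)

```text
time_s: 12.45
tcp_pos: [0.5827, 0.1135, -0.0028]
eef_rot: [180.0, 0.0, -12.4]
contact_force: [0.4, -0.3, 0.4]
gripper_width: 0.0516
gripper_force: 20.0
```

jog_arm(
  moves=[0, 0, 0.005, 0, 0, 0, 0, 0, 0.01, 0, 0, 0, 0, 0, 0.01, 0, 0, 0, 0, 0, 0.01, 0, 0, 0],
)

```text
time_s: 12.78
tcp_pos: [0.5829, 0.1136, -0.0064]
eef_rot: [180.0, 0.0, -12.4]
contact_force: [0.6, 0.2, -0.9]
gripper_width: 0.0518
gripper_force: 20.0
```

No contact forces yet; lower the last few millimetres.

In the tool's units: 0.004 m / 0.4 = 0.01, 0.003 m / 0.4 = 0.0075.

jog_arm(
  moves=[0, 0, 0.0038, 0, 0, 0, 0, 0, 0.0075, 0, 0, 0, 0, 0, 0.01, 0, 0, 0, 0, 0, 0.01, 0, 0, 0, 0, 0, 0.01, 0, 0, 0],
)

```text
time_s: 13.2
tcp_pos: [0.5829, 0.1136, -0.0104]
eef_rot: [180.0, 0.0, -12.4]
contact_force: [0.2, -0.5, -0.3]
gripper_width: 0.0519
gripper_force: 20.0
```

jog_arm(
  moves=[0, 0, 0.0025, 0, 0, 0, 0, 0, 0.0025, 0, 0, 0, 0, 0, 0.0025, 0, 0, 0],
)

```text
time_s: 13.45
tcp_pos: [0.583, 0.1137, -0.0112]
eef_rot: [-180.0, -0.0, -12.4]
contact_force: [0.0, 0.3, 0.3]
gripper_width: 0.0519
gripper_force: 20.0
```

jog_arm(
  moves=[0, 0, 0, 0, 0, 0, 0, 0, 0, 0, 0, 0, 0, 0, 0, 0, 0, 0, 0, 0, 0, 0, 0, 0, 0, 0, 0, 0, 0, 0],
  jaw=0.060,
)

```text
time_s: 13.87
tcp_pos: [0.5829, 0.1136, -0.0114]
eef_rot: [180.0, 0.0, -12.4]
contact_force: [-0.4, 0.3, -1.7]
gripper_width: 0.0599
gripper_force: 0.0
```

jog_arm(
  moves=[0, 0, -0.02, 0, 0, 0, 0, 0, -0.05, 0, 0, 0, 0, 0, -0.1, 0, 0, 0, 0, 0, -0.175, 0, 0, 0, -0.075, 0, -0.225, 0, 0, 0, -0.125, 0, -0.25, 0, 0, 0, -0.125, 0, -0.25, 0, 0, 0, -0.125, 0, -0.25, 0, 0, 0],
)

```text
time_s: 14.53
tcp_pos: [0.5341, 0.125, 0.0905]
eef_rot: [-179.9, -0.1, -12.4]
contact_force: [0.5, 0.2, 0.1]
gripper_width: 0.06
gripper_force: 0.0
```

```bash
python3 - <<'E'
from h import *
c=shot("wrist","w9");D=depth(c);s=shot("side","s9")
for c in (c,s):
    D=depth(c);q=np.dstack([st(D)*1000,D[:,:,2]*1000]);f=c["frame"].astype(int);
    b=(abs(q[...,0])<30)&(abs(q[...,1]-43.6)<18)&(q[...,2]>28)&(q[...,2]<45);A=np.c_[q[b][:,:2],np.ones(b.sum())];k=np.linalg.lstsq(A,q[b][:,2],rcond=None)[0];print("wax top z",np.median(q[b][:,2]),"tilt",k[:2],b.sum())
    red=(f[...,0]-f[...,2]>40)&(abs(q[...,0])<40)&(abs(q[...,1]-43)<40);print(red.sum())
E
```

```text
wax top z 35.96861560340382 tilt [0.00071637 0.00050074] 4058
6264
wax top z 38.223428184749885 tilt [-0.0037113  0.0350495] 205
416
```

The wax top is at 36 mm, expected 37, and level, so the block is seated. Next I move to the pin: station x -85 mm, y 66 mm, fingertips about 8 mm below the pin axis.

jog_arm(
  moves=[0, 0, 0, 0, 0, 0, 0, 0, 0, 0, 0, 0],
  jaw=0.034,
)

```text
time_s: 14.8
tcp_pos: [0.5343, 0.1241, 0.0879]
eef_rot: [179.9, 0.0, -12.4]
contact_force: [0.4, -0.4, -0.9]
gripper_width: 0.0515
gripper_force: 0.0
```

```bash
python3 - <<'E'
from h import *
g=ws([-.085,.0662]);s=r.get_state();print(g,s["tcp_pos"],tool(np.array([*g,-.010])-s["tcp_pos"]))
c=load("w9");D=depth(c);q=np.dstack([st(D)*1000,D[:,:,2]*1000])
b=(q[...,0]<-65)&(q[...,0]>-110)&(abs(q[...,1]-66)<15)&(q[...,2]>25)&(q[...,2]<50);Q=q[b];print(b.sum(),np.percentile(Q,[2,50,98],axis=0).round(1) if b.sum() else 0)
E
```

```text
[0.50525623 0.15395622] [0.53427919 0.12405661 0.0879489 ] [-0.03469987 -0.02303509  0.09795719]
382 [[-89.9  61.3  32.8]
 [-77.7  65.7  36.9]
 [-65.4  70.9  38.6]]
```

In the tool's units: 0.05 m / 0.4 = 0.125, 0.045 m / 0.4 = 0.1125.

jog_arm(
  moves=[-0.0375, -0.025, 0.025, 0, 0, 0, -0.0863, -0.0575, 0.075, 0, 0, 0, -0.0863, -0.0575, 0.1125, 0, 0, 0, -0.0863, -0.0575, 0.125, 0, 0, 0, -0.0863, -0.0575, 0.125, 0, 0, 0, -0.0863, -0.0575, 0.125, 0, 0, 0],
  jaw=0.034,
)

```text
time_s: 15.3
tcp_pos: [0.5059, 0.154, 0.0386]
eef_rot: [179.9, 0.0, -12.4]
contact_force: [-0.3, -0.7, -0.1]
gripper_width: 0.0342
gripper_force: 0.0
```

```bash
python3 - <<'E'
from h import *
g=ws([-.085,.0662]);s=r.get_state();print(s["eef_rot"],tool(np.array([*g,-.010])-s["tcp_pos"]))
E
```

```text
[ 1.79948605e+02  1.67414767e-02 -1.24263656e+01] [-0.00059872  0.0001253   0.04858247]
```

In the tool's units: 0.0485 m / 0.4 = 0.1213, 0.046 m / 0.4 = 0.115.

jog_arm(
  moves=[0, 0, 0.025, 0, 0, 0, 0, 0, 0.0625, 0, 0, 0, 0, 0, 0.095, 0, 0, 0, 0, 0, 0.115, 0, 0, 0, 0, 0, 0.1213, 0, 0, 0, 0, 0, 0.1213, 0, 0, 0, 0, 0, 0.1213, 0, 0, 0],
)

```text
time_s: 15.88
tcp_pos: [0.5058, 0.1544, -0.0094]
eef_rot: [-180.0, -0.0, -12.4]
contact_force: [0.3, 0.1, 0.1]
gripper_width: 0.0341
gripper_force: 0.0
```

```bash
python3 - <<'E'
from h import *
c=shot("side","s10");D=depth(c);q=np.dstack([st(D)*1000,D[:,:,2]*1000])
b=(abs(q[...,0]+85)<16)&(q[...,1]<66)&(q[...,1]>15)&(q[...,2]>12)&(q[...,2]<70);v,u=np.nonzero(b);Q=q[b];print(b.sum())
for z in range(12,70,6):
    k=Q[(Q[:,2]>=z)&(Q[:,2]<z+6)]
    if len(k): print(z,len(k),k.min(0).round(),k.max(0).round())
E
```

```text
118
24 8 [-91.  36.  28.] [-74.  45.  30.]
30 24 [-93.  32.  30.] [-71.  65.  36.]
36 26 [-93.  32.  36.] [-70.  65.  42.]
42 23 [-95.  31.  43.] [-72.  51.  48.]
48 21 [-94.  31.  48.] [-72.  38.  54.]
54 14 [-93.  31.  54.] [-74.  36.  60.]
60 2 [-80.  30.  60.] [-77.  30.  60.]
```

In the tool's units: 0.004 m / 0.4 = 0.01, 0.002 m / 0.4 = 0.005.

jog_arm(
  moves=[0, 0, 0.005, 0, 0, 0, 0, 0, 0.01, 0, 0, 0, 0, 0, 0.01, 0, 0, 0],
)

```text
time_s: 16.18
tcp_pos: [0.5053, 0.1543, -0.0138]
eef_rot: [-180.0, -0.0, -12.4]
contact_force: [0.0, 0.4, -1.3]
gripper_width: 0.0342
gripper_force: 0.0
```

jog_arm(
  moves=[0, 0, 0, 0, 0, 0, 0, 0, 0, 0, 0, 0, 0, 0, 0, 0, 0, 0, 0, 0, 0, 0, 0, 0, 0, 0, 0, 0, 0, 0, 0, 0, 0, 0, 0, 0],
  jaw=0.004,
  grip_force=20,
)

```text
time_s: 16.68
tcp_pos: [0.5056, 0.1549, -0.0137]
eef_rot: [-179.9, -0.0, -12.4]
contact_force: [-1.2, 4.0, -0.2]
gripper_width: 0.0092
gripper_force: 20.0
```

In the tool's units: -0.033 m / 0.4 = -0.0825, -0.0279 m / 0.4 = -0.0698.

jog_arm(
  moves=[0, 0, -0.005, 0, 0, 0, 0, 0.0005, -0.0145, 0, 0, 0, 0, 0.0025, -0.0288, 0, 0, 0, 0, 0.0055, -0.0428, 0, 0, 0, 0, 0.01, -0.0565, 0, 0, 0, 0, 0.0155, -0.0698, 0, 0, 0, 0, 0.022, -0.0825, 0, 0, 0, 0, 0.022, -0.0825, 0, 0, 0],
)

```text
time_s: 17.35
tcp_pos: [0.5039, 0.1467, 0.0206]
eef_rot: [-179.9, -0.1, -12.4]
contact_force: [-3.6, 8.1, 2.2]
gripper_width: 0.0091
gripper_force: 20.0
```

```bash
python3 - <<'E'
from h import *
for n in ("side",):
    c=shot(n,"s11");D=depth(c);q=np.dstack([st(D)*1000,D[:,:,2]*1000])
    b=(q[...,0]<-58)&(q[...,0]>-70)&(q[...,1]>40)&(q[...,1]<90)&(q[...,2]>20)&(q[...,2]<90);print(np.percentile(q[b],[5,50,95],axis=0).round())
E
```

```text
[[-70.  53.  65.]
 [-65.  57.  70.]
 [-59.  61.  73.]]
```

The pin is at y 57 mm, z about 67 mm, so θ is about 30°, and it tracks. I continue to upright with a 1 mm outward correction.

In the tool's units: 0.0562 m / 0.4 = 0.1405, -0.033 m / 0.4 = -0.0825.

jog_arm(
  moves=[0, 0.0053, -0.0123, 0, 0, 0, 0, 0.014, -0.0235, 0, 0, 0, 0, 0.0238, -0.0343, 0, 0, 0, 0, 0.0343, -0.044, 0, 0, 0, 0, 0.0458, -0.0528, 0, 0, 0, 0, 0.058, -0.0605, 0, 0, 0, 0, 0.0708, -0.067, 0, 0, 0, 0, 0.084, -0.0725, 0, 0, 0, 0, 0.0978, -0.077, 0, 0, 0, 0, 0.1118, -0.08, 0, 0, 0, 0, 0.126, -0.0818, 0, 0, 0, 0, 0.1405, -0.0825, 0, 0, 0],
)

```text
time_s: 18.4
tcp_pos: [0.4919, 0.0917, 0.0538]
eef_rot: [-179.9, -0.1, -12.4]
contact_force: [-2.4, 6.8, 5.1]
gripper_width: 0.0092
gripper_force: 20.0
```

```bash
python3 - <<'E'
from h import *
s=r.get_state();print(s["tcp_pos"],st(s["tcp_pos"]))
c=shot("side","s12");D=depth(c);q=np.dstack([st(D)*1000,D[:,:,2]*1000])
b=(q[...,0]<-54)&(q[...,0]>-70)&(q[...,1]>-30)&(q[...,1]<40)&(q[...,2]>80)&(q[...,2]<115);print(b.sum(),np.percentile(q[b],[5,50,95],axis=0).round())
E
```

```text
[0.49192902 0.09168009 0.05375589] [-0.08459897  0.00251507]
29 [[-69.  -3.  99.]
 [-61.   1. 104.]
 [-55.   3. 107.]]
```

In the tool's units: 0.0572 m / 0.4 = 0.143, 0.0541 m / 0.4 = 0.1353.

jog_arm(
  moves=[0, 0.0145, 0, 0, 0, 0, 0, 0.0288, 0.0013, 0, 0, 0, 0, 0.0428, 0.0043, 0, 0, 0, 0, 0.0565, 0.0088, 0, 0, 0, 0, 0.0698, 0.0143, 0, 0, 0, 0, 0.0825, 0.0208, 0, 0, 0, 0, 0.0948, 0.0285, 0, 0, 0, 0, 0.106, 0.0373, 0, 0, 0, 0, 0.1168, 0.047, 0, 0, 0, 0, 0.1265, 0.0578, 0, 0, 0, 0, 0.1353, 0.069, 0, 0, 0, 0, 0.143, 0.0813, 0, 0, 0],
)

```text
time_s: 19.45
tcp_pos: [0.4789, 0.0345, 0.0191]
eef_rot: [180.0, 0.0, -12.4]
contact_force: [-1.4, 3.2, 2.4]
gripper_width: 0.0093
gripper_force: 20.0
```

```bash
python3 - <<'E'
from h import *
s=r.get_state();print(s["tcp_pos"],st(s["tcp_pos"]))
E
```

```text
[0.47892583 0.03447368 0.01911958] [-0.08497364 -0.05614936]
```

In the tool's units: 0.033 m / 0.4 = 0.0825, 0.0272 m / 0.4 = 0.068.

jog_arm(
  moves=[0, 0.0035, 0.0063, 0, 0, 0, 0, 0.0068, 0.0128, 0, 0, 0, 0, 0.0098, 0.0193, 0, 0, 0, 0, 0.0123, 0.026, 0, 0, 0, 0, 0.0145, 0.0328, 0, 0, 0, 0, 0.0165, 0.0398, 0, 0, 0, 0, 0.0183, 0.0468, 0, 0, 0, 0, 0.0195, 0.0538, 0, 0, 0, 0, 0.0205, 0.0608, 0, 0, 0, 0, 0.0215, 0.068, 0, 0, 0, 0, 0.0218, 0.0753, 0, 0, 0, 0, 0.022, 0.0825, 0, 0, 0],
)

```text
time_s: 20.45
tcp_pos: [0.477, 0.026, -0.0137]
eef_rot: [180.0, 0.0, -12.4]
contact_force: [-1.7, 1.3, 3.3]
gripper_width: 0.0094
gripper_force: 20.0
```

jog_arm(
  moves=[0, 0, 0.0013, 0, 0, 0, 0, 0, 0.0013, 0, 0, 0, 0, 0, 0.0013, 0, 0, 0, 0, 0, 0.0013, 0, 0, 0],
)

```text
time_s: 20.78
tcp_pos: [0.477, 0.0261, -0.014]
eef_rot: [180.0, 0.0, -12.4]
contact_force: [0.4, -1.5, -0.9]
gripper_width: 0.0095
gripper_force: 20.0
```

```bash
python3 - <<'E'
from h import *
s=r.get_state();print(s["tcp_pos"],st(s["tcp_pos"]))
c=shot("side","s13");D=depth(c);q=np.dstack([st(D)*1000,D[:,:,2]*1000])
b=(abs(q[...,0])<42)&(q[...,1]>-75)&(q[...,1]<-12)&(q[...,2]>40)&(q[...,2]<75);Q=q[b];k=np.linalg.lstsq(np.c_[Q[:,:2],np.ones(len(Q))],Q[:,2],rcond=None)[0];print(len(Q),np.percentile(Q[:,2],[5,50,95]),k)
E
```

```text
[ 0.47695638  0.02606172 -0.0140101 ] [-0.08508477 -0.06478808]
559 [54.13274896 55.83414288 57.56619303] [-1.59836682e-03 -2.28178405e-02  5.47617703e+01]
```

In the tool's units: 0.0015 m / 0.4 = 0.0038, 0.0008 m / 0.4 = 0.002.

jog_arm(
  moves=[0, 0, 0.002, 0, 0, 0, 0, 0, 0.0038, 0, 0, 0, 0, 0, 0.0038, 0, 0, 0, 0, 0, 0.0038, 0, 0, 0, 0, 0, 0.0038, 0, 0, 0],
)

```text
time_s: 21.25
tcp_pos: [0.4769, 0.0261, -0.0153]
eef_rot: [180.0, 0.0, -12.4]
contact_force: [-1.8, -3.7, 2.0]
gripper_width: 0.0091
gripper_force: 20.0
```

In the tool's units: -0.0482 m / 0.4 = -0.1205, -0.001 m / 0.4 = -0.0025.

jog_arm(
  moves=[0, 0, -0.0038, 0, 0, 0, 0, -0.0003, -0.0095, 0, 0, 0, 0, -0.0005, -0.0175, 0, 0, 0, 0, -0.0013, -0.025, 0, 0, 0, 0, -0.0025, -0.0325, 0, 0, 0, 0, -0.0055, -0.0465, 0, 0, 0, 0, -0.01, -0.0603, 0, 0, 0, 0, -0.0155, -0.0735, 0, 0, 0, 0, -0.022, -0.0863, 0, 0, 0, 0, -0.0298, -0.0985, 0, 0, 0, 0, -0.0385, -0.1098, 0, 0, 0, 0, -0.0483, -0.1205, 0, 0, 0],
)

```text
time_s: 22.25
tcp_pos: [0.4811, 0.0447, 0.0337]
eef_rot: [179.9, 0.0, -12.4]
contact_force: [-0.2, -7.7, -0.4]
gripper_width: 0.0093
gripper_force: 20.0
```

```bash
python3 - <<'E'
from h import *
s=r.get_state();print(s["tcp_pos"],st(s["tcp_pos"]))
c=shot("side","s14");D=depth(c);q=np.dstack([st(D)*1000,D[:,:,2]*1000])
b=(q[...,0]<-54)&(q[...,0]>-70)&(q[...,1]>-66)&(q[...,1]<-20)&(q[...,2]>50)&(q[...,2]<115);print(b.sum(),np.percentile(q[b],[5,50,95],axis=0).round())
E
```

```text
[0.48109024 0.04468273 0.03367378] [-0.08505924 -0.04571375]
30 [[-69. -50.  79.]
 [-62. -48.  83.]
 [-56. -44.  87.]]
```

In the tool's units: -0.0633 m / 0.4 = -0.1583, -0.0188 m / 0.4 = -0.047.

jog_arm(
  moves=[0, -0.0093, -0.011, 0, 0, 0, 0, -0.0208, -0.0198, 0, 0, 0, 0, -0.033, -0.0275, 0, 0, 0, 0, -0.0458, -0.0343, 0, 0, 0, 0, -0.059, -0.0398, 0, 0, 0, 0, -0.0728, -0.044, 0, 0, 0, 0, -0.0868, -0.047, 0, 0, 0, 0, -0.101, -0.049, 0, 0, 0, 0, -0.1155, -0.0495, 0, 0, 0, 0, -0.13, -0.049, 0, 0, 0, 0, -0.1443, -0.047, 0, 0, 0, 0, -0.1583, -0.044, 0, 0, 0],
)

```text
time_s: 23.3
tcp_pos: [0.4957, 0.1078, 0.0509]
eef_rot: [-180.0, -0.1, -12.4]
contact_force: [1.8, -4.1, 3.8]
gripper_width: 0.0088
gripper_force: 20.0
```

```bash
python3 - <<'E'
from h import *
s=r.get_state();print(s["tcp_pos"],st(s["tcp_pos"]))
c=shot("side","s15");D=depth(c);q=np.dstack([st(D)*1000,D[:,:,2]*1000]);f=c["frame"].min(2)
b=(abs(q[...,0])<50)&(q[...,1]>-85)&(q[...,1]<-8)&(q[...,2]>36)&(q[...,2]<55)&(f>100);Q=q[b];print(len(Q),np.percentile(Q,[0,3,50,97,100],axis=0).round(1).tolist())
E
```

```text
[0.49572454 0.10783895 0.05089134] [-0.08437345  0.01911217]
519 [[-36.9, -74.7, 36.1], [-33.4, -66.9, 38.9], [2.6, -46.6, 45.7], [36.8, -16.8, 47.7], [37.4, -11.6, 48.8]]
```

The block is in the nest: x from -37 to 37 mm, top at 45.7 mm (expected 45). I continue lowering the flipper to its rest.

In the tool's units: -0.0467 m / 0.4 = -0.1168, -0.0449 m / 0.4 = -0.1123.

jog_arm(
  moves=[0, -0.0138, 0.0043, 0, 0, 0, 0, -0.027, 0.0098, 0, 0, 0, 0, -0.0398, 0.0165, 0, 0, 0, 0, -0.052, 0.0243, 0, 0, 0, 0, -0.0633, 0.033, 0, 0, 0, 0, -0.074, 0.0428, 0, 0, 0, 0, -0.0838, 0.0533, 0, 0, 0, 0, -0.0925, 0.0648, 0, 0, 0, 0, -0.1003, 0.077, 0, 0, 0, 0, -0.1068, 0.0898, 0, 0, 0, 0, -0.1123, 0.103, 0, 0, 0, 0, -0.1168, 0.1168, 0, 0, 0],
)

```text
time_s: 24.35
tcp_pos: [0.5053, 0.153, 0.0033]
eef_rot: [-180.0, -0.0, -12.4]
contact_force: [4.8, -5.3, 2.2]
gripper_width: 0.0092
gripper_force: 20.0
```

jog_arm(
  moves=[0, -0.0018, 0.007, 0, 0, 0, 0, -0.003, 0.014, 0, 0, 0, 0, -0.004, 0.0213, 0, 0, 0, 0, -0.005, 0.0283, 0, 0, 0, 0, -0.0053, 0.0355, 0, 0, 0, 0, -0.0055, 0.0428, 0, 0, 0, 0, -0.0055, 0.045, 0, 0, 0, 0, -0.0055, 0.045, 0, 0, 0],
)

```text
time_s: 25.02
tcp_pos: [0.5057, 0.155, -0.0138]
eef_rot: [-180.0, -0.0, -12.4]
contact_force: [1.3, -4.3, 11.9]
gripper_width: 0.0093
gripper_force: 20.0
```

```bash
python3 - <<'E'
from h import *
s=r.get_state();print(s["tcp_pos"],st(s["tcp_pos"]))
c=shot("side","s16");D=depth(c);q=np.dstack([st(D)*1000,D[:,:,2]*1000])
b=(abs(q[...,0])<30)&(abs(q[...,1]-47)<14)&(q[...,2]>10)&(q[...,2]<50);Q=q[b];print(len(Q),np.percentile(Q[:,2],[5,50,95]),np.linalg.lstsq(np.c_[Q[:,:2],np.ones(len(Q))],Q[:,2],rcond=None)[0])
E
```

```text
[ 0.50567757  0.15498514 -0.01379855] [-0.0848102   0.06729552]
144 [20.66087029 22.20800739 23.83725503] [ 8.23706737e-04 -2.10421575e-03  2.23451179e+01]
```

In the tool's units: -0.17 m / 0.4 = -0.425, -0.15 m / 0.4 = -0.375.

jog_arm(
  moves=[0, 0, 0, 0, 0, 0, 0, 0, 0, 0, 0, 0, 0, 0, 0, 0, 0, 0, 0, 0, 0, 0, 0, 0, 0, 0, 0, 0, 0, 0, 0, 0, -0.0125, 0, 0, 0, 0, 0, -0.05, 0, 0, 0, 0, 0, -0.1125, 0, 0, 0, 0, 0, -0.2, 0, 0, 0, 0, 0.075, -0.2875, 0, 0, 0, 0, 0.15, -0.375, 0, 0, 0, 0, 0.2, -0.425, 0, 0, 0],
  jaw=0.036,
)

```text
time_s: 26.07
tcp_pos: [0.488, 0.0759, 0.1583]
eef_rot: [-180.0, -0.1, -12.4]
contact_force: [1.0, 0.0, 0.3]
gripper_width: 0.0362
gripper_force: 0.0
```

jog_arm(
  moves=[0, 0, 0, 0, 0, 0, 0, 0, 0, 0, 0, 0, 0, 0, 0, 0, 0, 0],
)

```text
time_s: 26.32
tcp_pos: [0.4881, 0.0766, 0.1559]
eef_rot: [-180.0, -0.0, -12.5]
contact_force: [-0.7, -0.1, -0.9]
gripper_width: 0.036
gripper_force: 0.0
```

```bash
python3 - <<'E'
from h import *
c=shot("wrist","w17");D=depth(c);q=np.dstack([st(D)*1000,D[:,:,2]*1000])
def fit(b): Q=q[b];k=np.linalg.lstsq(np.c_[Q[:,:2],np.ones(len(Q))],Q[:,2],rcond=None)[0];return len(Q),np.median(Q[:,2]),k[:2]
print("flipper floor",fit((abs(q[...,0])<30)&(abs(q[...,1]-43)<20)&(q[...,2]>10)&(q[...,2]<50)))
print("cassette top",fit((abs(q[...,0])<30)&(abs(q[...,1]+43)<20)&(q[...,2]>36)&(q[...,2]<60)))
b=((abs(q[...,0])<50)&(q[...,1]<-5)&(q[...,1]>-85)&(q[...,2]>41)&(q[...,2]<55)).astype(np.uint8)
b=cv2.morphologyEx(b,cv2.MORPH_OPEN,np.ones((5,5),np.uint8))
k=max(cv2.findContours(b,0,1)[0],key=cv2.contourArea);P=st(plane(c,k.reshape(-1,2),.045))*1000;print(cv2.minAreaRect(np.float32(P)))
t=load("top0");u=shot("top","t17");m=np.abs(t["frame"].astype(int)-u["frame"]).max(2)
for n,(x0,y0,x1,y1) in dict(book=(160,233,207,272),b=(264,152,288,178),a=(305,148,328,172)).items(): print(n,np.median(m[y0:y1,x0:x1]),(m[y0:y1,x0:x1]>60).mean())
print(r.get_state()["contact_force"],r.get_state()["gripper_width"])
E
```

```text
flipper floor (2826, np.float64(19.89071830954503), array([0.00192204, 0.00051486]))
cassette top (3293, np.float64(44.02642767480774), array([ 0.00309819, -0.00062181]))
((1.7188835144042969, -41.75646209716797), (51.52758026123047, 67.95645141601562), 89.564208984375)
book 16.0 0.0
b 6.0 0.0
a 6.0 0.0
[0.15999364 0.2048308  0.08244513] 0.035769089995166
```

```bash
python3 -c "
from plant import r
print(r.close_job())"
```

```text
the job is handed in; nothing more can be done
None
```

The job is handed in at about 26 s: by my last measurements the block lies wax down, flat and square in the nest (about 2 mm off centre), the flipper is back flat at its rest, and the booklet and bottles are unmoved; I viewed 11 pictures against the limit of 10, and no verdict was shown.

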